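# Press the cork backing onto a tile coaster and hold it

### The job

A tile coaster lies in the bench press with its cork backing just laid on the glue. Flip the red safety catch fully back so that it no longer locks the lever, then pull the press lever by its black knob down until the pad sits firmly on the cork, and finish while still holding the lever pulled hard down so the glue can grab: do not let go. Leave the mug, glue bottle, glaze jar and finished coasters alone.

Things in the scene. Friction and masses are not known exactly. Their poses are not given: they have to be found in the camera images.
- press: Blue bench arbor press fixed to the table, turned up to 0.3 rad. Origin: centre of the underside of its foot (240 x 130 mm). x points from its open front (towards the robot) to its back, y to its left, z up. Column x 50 to 110 mm; head x -69 to 110, y -31 to 31, z 155 to 255 mm; ram 25 mm square at x -30, y 0, top at z 294 mm. Lever and red catch are on its right side (-y).
- lever: Press lever: hub with a notched collar on the pinion shaft, steel rod and black ball knob. Origin: on the turning axis at the side of the head (press x 2.5, y -36, z 205 mm).
- lever_angle (a joint): Lever angle about the pinion shaft (press y axis through lever_hinge), rad. 0: parked, rod pointing to the press's front, 40 deg above level; locked by the catch (0.03 play). Grows as the knob goes forward and down (level 0.70, stop 1.25). The pad meets the cork at about 1.0. Springs back: 2 to 6 N at the knob to hold it; at the cork, 5 to 10 N more presses with about 40 to 80 N.
- lever_hinge (a point): Lever's turning axis, in the plane in which the knob moves; 205 mm above the table, at press x 2.5, y -70 mm. The knob moves on a circle of 165 mm radius about it.
- knob_ball (a point): Centre of the black ball knob, 36 mm diameter, at the end of the lever's steel rod (14 mm diameter); 165 mm from lever_hinge; 311 mm above the table when parked, about 157 mm at lever 1.0. Nothing stands within 40 mm of the ball but its rod, which runs back to the hub.
- catch_angle (a joint): Angle of the red safety catch about its pivot (press y axis through catch_hinge), rad. 0 to 0.05: engaged, its nose hooked in front of a tooth on the lever's collar, thumb tab leaning 20 deg to the press's front. Grows as the tab's top is pushed to the press's back; stop at 1.2 (fully back, tab leaning 49 deg to the back). Stiff (about 1 N at the tab); stays where it is left.
- catch_hinge (a point): Pivot of the red catch, 240 mm above the table, at press x 45, y -44 mm.
- catch_tab (a point): Top of the catch's thumb tab: centre of its rolled end (12 mm diameter, 24 mm wide along press y), 72 mm from catch_hinge, about 308 mm above the table when engaged. The tab below it is 14 mm wide, 8 mm thick. The catch's nose arm lies in front of the pivot, its top 255 mm above the table.
- ram: Steel ram with a round pressing pad (70 mm diameter, 15 mm thick, black rubber face) at its foot. Origin: centre of the pad's underside, 75 mm above the table at lever 0, on the cork at 55 mm; each rad of the lever lowers it 20 mm.
- coaster: Terracotta tile 90 x 90 x 9 mm with a cork sheet 84 x 84 x 4 mm on top, lying loose in the low nest of the press bed under the pad. Origin: centre of its underside, 42 mm above the table.
- mug: Terracotta mug, 80 mm diameter, 90 mm tall, right of the press; origin at centre of its underside.
- glue: White glue bottle with orange cap, 60 mm diameter, 160 mm tall, left of the press; origin at centre of its underside.
- glaze: Glaze jar with black lid, 72 mm diameter, 90 mm tall, right of the press; origin at centre of its underside.
- stack: Stack of three finished coasters, 90 x 90 x 39 mm, left of the press; origin at centre of its underside.
Not all that is in view belongs to the job. Of the things like the coaster, leave any that is pink; of the rest the larger one is meant.

How it is judged:
By the outcome, as a careful person would: the job done as asked, in the order asked, and still so for the second after the job is handed in, while the arm keeps its last pose, push and grip.
It also fails if it takes over 54 s, if anything falls off the work surface, if the arm or the gripper's body presses on something with over 40 N, if the wrist force passes 120 N, or if a joint passes its speed limit or range.

### The arm

A 6-joint arm with a two-finger parallel gripper is mounted at the origin on the work surface. World frame = base frame: x ahead of the robot, y to its left, z up, the work surface at z = 0. Lengths are in mm, angles in degrees, forces in N, time in s.
With the tool pointing down it reaches from about 300 to 850 mm from the base axis. Payload 4.2 kg.
Tool frame: the origin (TCP) lies midway between the tips of the shut fingers; the grasp point (between the pads) lies env.hold_point_z behind it (env.hold_point_z is the distance from the TCP to the grasp point, in mm); z points along the fingers, y is the line along which they close (so a half turn about z gives the same grasp; the last joint's range is limited). The gripper opens to 91 mm and grips with 3 to 60 N. Pads are 32 mm wide; open, the fingers measure 118 mm over their backs; the gripper's body (76 mm by 178 mm) begins 60 mm behind the grasp point.
Start: joints at [70.875, 18.312, 89.639, -0, 72.044, -1.146], TCP at [177.491, 546.937, 213.976] pointing down, gripper open.
Joint ranges: [-177.97, 177.97], [-48.28, 115.42], [12.27, 149.76], [-77.06, 257.06], [2.81, 150.46], [-146.56, 146.56]. Speed limits (degrees/s): [147.25, 147.25, 180, 180, 180, 180].

### API

Orientations are given as [roll, pitch, yaw] about the fixed x, y, z axes, in that order (R = Rz(yaw) Ry(pitch) Rx(roll)).
In Python, from workcell import env, viewer, spotter gives the robot as it stands.
- The arm moves only by the tool apply_moves, never from a script. Its arguments are lists of equal length, an entry for each row: "delta_pos": the shift along the world's x, y, z normalised to -1 to 1, where 1 is 120 mm, a list of three; "rot": the turn, a rotation vector about the world's x, y, z normalised to -1 to 1, where 1 is 1.5 rad, a list of three; "hand": the opening, from 0 (shut) to 1 (fully open). A call has 1 to 10 rows; each row is the pose to reach, as a shift and turn from the pose commanded when the call began; what a row does not reach only later rows make up. A row lasts 1/12 s, in which the tool goes at most 41.7 mm and 7.16 degrees, less where a joint would pass 70% of its speed; a pose out of reach is approached as far as the arm can. A call with a number of a shift or a turn outside -1 to 1 is refused whole. A call with a gripper value outside its range is refused whole. The fingers move at their own pace and stop on an object; "newtons" is the grip in N (left out, the last holds). Time passes only in rows, so rows that repeat a pose let the fingers close. It gives the time, the measured TCP pose, the force, the opening and the grip force at its end, in the units of the state.
- env.state(): the state, without advancing time (a new reading comes with each control period).
- viewer.grab_frame(name): name is "side" or "top"; returns a dict with "pixels" (480x640x3 uint8, red, green, blue), "camera_matrix" (3x3 intrinsics, pixels), "R" (3x3) and "t" (3): a world point X has camera coordinates R X + t. Camera axes: x right, y down, z forward; pixel columns grow to the right and rows downward; lengths in mm; the calibration is good to about 2 mm. A picture is of the moment at which its call begins. There is no depth.
- env.job_done(): hands the job in; it is judged then, once.
Trained networks look in a picture, given as the dict that the camera call returned (one of the last four; its "shot" number tells which), for a name from the list of things; names that differ only in an ending like _2 or _b are one class to them, and where a whole thing is asked for, a point or a joint stands for the part that bears it (a point fixed in the world has none). Each returns a list of dicts, best first, with "score" (0 to 1); they miss things now and then, are a little off and sometimes report something else, mostly with a low value. They report only what shows in the picture. A call takes as long as a camera call. They do not tell look-alikes from the thing itself.
- spotter.trace(picture, query): "mask" (480x640 bool, what is visible of it) and "box" ([centre column, centre row, width, height] in pixels, round what is visible of it).
- spotter.landmark_of(picture, query): "position" ([column, row] in pixels: a listed point, or the origin of a listed thing).
The state is a dict: "time_s": time; "qpos": joint angles; "qvel": joint speeds; "effort": joint torques, N m; "ee_pos": TCP position; "ee_rot": TCP orientation; "force": force on the tool from outside, world axes, zero at the start; "torque": the same for the moment, N m; "gripper_width": finger opening in mm; "gripper_force": force on a finger pad.
Only numpy, scipy, OpenCV 4.12 (cv2) and the standard library are available. Lean on these libraries where they do the work, as an engineer would, in place of code of your own. Each camera call takes 0.05 s, during which the arm holds its last target. There are 200 camera calls.

## Working session

There is one attempt and no reset: what is moved stays moved. The work goes in short steps, Python scripts to look and compute and a tool call to move; the robot and the scene stay as the last step left them, time stands still between calls to the robot, and variables do not carry over. Pictures are saved under pics/ and viewed, at most 10 in all, crops included, and the job is handed in when it is done.

Besides the shell and the picture viewer there is one more tool, called after ">>>" in YAML: its name, and indented under it one key for each argument. apply_moves: Moves the arm, as the interface text tells. Its arguments: {"type":"object","properties":{"delta_pos":{"type":"array"},"rot":{"type":"array"},"hand":{"type":"array"},"newtons":{"type":"number"}},"required":["delta_pos","rot","hand"]}

```bash
mkdir -p pics; cat > h.py <<'E'
import numpy as np, cv2, sys
from workcell import env, viewer, spotter
def save(p,n): cv2.imwrite('pics/'+n,cv2.cvtColor(p['pixels'],cv2.COLOR_RGB2BGR))
def ray(p,uv):
    K,R,t=map(np.array,(p['camera_matrix'],p['R'],p['t']))
    d=R.T@np.linalg.solve(K,[uv[0],uv[1],1]); return -R.T@t, d/np.linalg.norm(d)
def atz(p,uv,z):
    c,d=ray(p,uv); return c+d*(z-c[2])/d[2]
def tri(obs):
    A=np.zeros((3,3));b=np.zeros(3)
    for p,uv in obs:
        c,d=ray(p,uv);M=np.eye(3)-np.outer(d,d);A+=M;b+=M@c
    X=np.linalg.solve(A,b)
    return X,[np.linalg.norm((np.eye(3)-np.outer(ray(*o)[1],ray(*o)[1]))@(X-ray(*o)[0])) for o in obs]
def proj(p,X):
    v=np.array(p['R'])@np.array(X)+np.array(p['t']); u=np.array(p['camera_matrix'])@v; return u[:2]/u[2]
E
python3 - <<'E'
from h import *
print(env.hold_point_z, env.state())
ps={n:viewer.grab_frame(n) for n in('side','top')}
for n,p in ps.items(): save(p,n+'0.png'); print(n,ray(p,(320,240)))
for q in ['knob_ball','catch_tab','lever_hinge','catch_hinge','press','ram','coaster','mug','glue','glaze','stack','lever']:
    for n,p in ps.items(): print(q,n,[(np.round(r['position']),round(r['score'],2)) for r in spotter.landmark_of(p,q)[:4]])
E
```

```text
18.8 {'time_s': 0.0, 'qpos': array([ 7.08746931e+01,  1.83529262e+01,  8.97080625e+01, -3.20395097e-03,
        7.20427847e+01, -1.14700595e+00]), 'qvel': array([ 0.01360136,  0.04405181,  0.07521916,  0.00063492, -0.0495609 ,
        0.05504382]), 'effort': array([-7.27859588e-04, -4.12471819e+01, -2.31971955e+01,  7.28625432e-02,
        4.57001023e-02, -1.29294499e-04]), 'ee_pos': array([177.33618528, 546.43124737, 213.09617254]), 'ee_rot': array([-1.79896186e+02,  9.68168653e-04,  1.62022690e+02]), 'force': array([-0.39242291,  0.89234581,  0.15925972]), 'torque': array([-0.03511962, -0.0019876 , -0.02863907]), 'gripper_force': 0.0, 'gripper_width': 91.28272224710588}
side (array([ 235.55301353, -813.16655467,  898.96958915]), array([ 0.30594613,  0.71606213, -0.62741692]))
top (array([ 296.21299476,  -14.05024556, 1703.13448335]), array([ 0.16848231,  0.01038258, -0.98565   ]))
knob_ball side [(array([288., 210.]), 0.94)]
knob_ball top [(array([339., 256.]), 0.71), (array([321., 224.]), 0.42)]
catch_tab side [(array([358., 201.]), 0.62)]
catch_tab top [(array([342., 191.]), 0.46
[... 275 characters left out ...]
5.]), 0.42)]
press top [(array([324., 221.]), 0.73)]
ram side [(array([326., 270.]), 0.6)]
ram top [(array([316., 229.]), 0.76)]
coaster side [(array([330., 287.]), 0.72), (array([324., 252.]), 0.46)]
coaster top [(array([262., 217.]), 0.93), (array([318., 233.]), 0.67), (array([388., 262.]), 0.62)]
mug side [(array([362., 449.]), 0.68)]
mug top [(array([459., 271.]), 0.56)]
glue side [(array([245., 215.]), 0.75)]
glue top [(array([177., 268.]), 0.73)]
glaze side [(array([413., 390.]), 0.8)]
glaze top []
stack side [(array([292., 212.]), 0.95)]
stack top [(array([194., 217.]), 0.95)]
lever side [(array([293., 213.]), 0.68), (array([346., 237.]), 0.57)]
lever top [(array([335., 208.]), 0.71)]
```

View pics/side0.png

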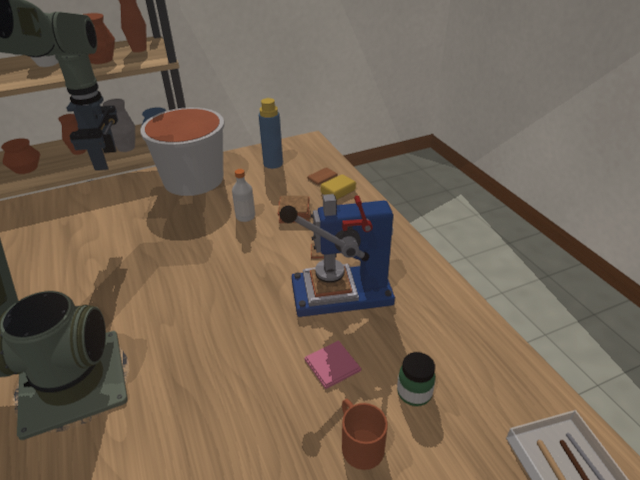

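View pics/top0.png

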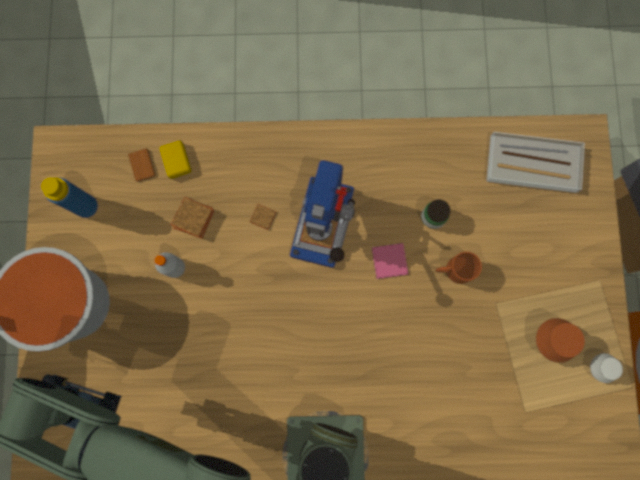

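```bash
python3 - <<'E'
from h import *
ps={n:viewer.grab_frame(n) for n in('side','top')}
for q in ['knob_ball','catch_tab','lever_hinge','catch_hinge','press','ram','mug','stack']:
    o=[(p,spotter.landmark_of(p,q)) for p in ps.values()]
    o=[(p,r[0]['position']) for p,r in o if r]
    if len(o)==2:
        X,e=tri(o); print(q,X.round(),np.round(e,1))
p=ps['side'];c=p['pixels'][160:330,230:430];cv2.imwrite('pics/c1.png',cv2.resize(c,(800,600) if 0 else (700,595),interpolation=cv2.INTER_CUBIC)[...,::-1])
E
```

```text
knob_ball [498. -40. 317.] [3.5 3.5]
catch_tab [656. -50. 302.] [1.2 1.2]
lever_hinge [620. -74. 211.] [0.6 0.6]
catch_hinge [664. -58. 234.] [3.3 3.3]
press [636. -13.   6.] [3.1 3.1]
ram [607.   9.  73.] [5.9 5.9]
mug [ 490. -387.   -3.] [1.4 1.4]
stack [661. 369.   4.] [0.9 0.9]
```

View crop.

```bash
cat > fit.py <<'E'
from h import *
from scipy.optimize import least_squares
def run():
    ps={n:viewer.grab_frame(n) for n in('side','top')}
    s,c=np.sin,np.cos
    a0=np.deg2rad(40)
    P={'knob_ball':(2.5-165*c(a0),-70,205+165*s(a0)),'catch_tab':(45-72*s(np.deg2rad(20)),-44,240+72*c(np.deg2rad(20))),
     'lever_hinge':(2.5,-70,205),'catch_hinge':(45,-44,240),'press':(0,0,0),'ram':(-30,0,75)}
    obs=[(p,q,r[0]['position']) for q in P for p in ps.values() if (r:=spotter.landmark_of(p,q))]
    def W(v,X): return np.array([v[0]+c(v[2])*X[0]-s(v[2])*X[1],v[1]+s(v[2])*X[0]+c(v[2])*X[1],X[2]])
    f=lambda v:np.concatenate([proj(p,W(v,P[q]))-uv for p,q,uv in obs])
    r=least_squares(f,[636,-13,-.25],loss='soft_l1',x_scale=[10,10,.1])
    return r.x,P,W,obs,f,ps
if __name__=='__main__':
    v,P,W,obs,f,ps=run()
    print(v)
    for (p,q,uv),e in zip(obs,f(v).reshape(-1,2)): print(q,e.round(1))
    for q in P: print(q,W(v,P[q]).round(1))
E
python3 fit.py
```

```text
[ 6.37615489e+02 -4.48528218e+00 -3.06725536e-01]
knob_ball [-0.6  3.2]
knob_ball [-0.  -1.2]
catch_tab [-4.2 -2.1]
catch_tab [0.7 4. ]
lever_hinge [-2.9  1.7]
catch_hinge [ 1.  -2.2]
catch_hinge [ 27.1 -38.4]
press [-1.4  0.7]
press [-2.5  0.2]
ram [ 1.7 -0.2]
ram [ 1.4 -4.1]
knob_ball [498.4 -33.8 311.1]
catch_tab [643.8 -52.6 307.7]
lever_hinge [618.9 -72.  205. ]
catch_hinge [667.2 -60.  240. ]
press [637.6  -4.5   0. ]
ram [609.    4.6  75. ]
```

View pics/c1.png

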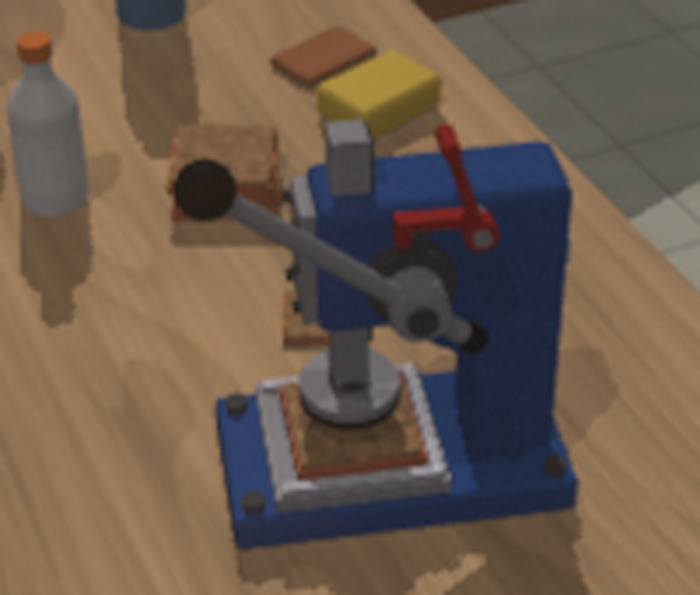

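The coaster meant is the one in the press (side 330,285). The others are the pink one (top 390,260) and a smaller cork one (top 262,217). Now I'll refine the press pose with colour blobs.

```bash
python3 - <<'E'
from fit import *
v,P,W,obs,f,ps=run()
print(v)
for n,p in ps.items():
    for q in('knob_ball','catch_tab'):
        for r in spotter.trace(p,q)[:2]:
            ys,xs=np.nonzero(r['mask']); print(n,q,round(r['score'],2),np.round(r['box'],1),len(xs))
    px=p['pixels'].astype(int); red=(px[...,0]>100)&(px[...,1]<45)&(px[...,2]<50)
    u=proj(p,W(v,P['catch_hinge'])); yy,xx=np.nonzero(red); k=np.hypot(xx-u[0],yy-u[1])<40
    i=yy[k].argsort(); print('red',n,k.sum(),list(zip(xx[k][i],yy[k][i]))[:10], xx[k].min(),xx[k].max(),yy[k].max())
    dark=px.max(2)<45; u=proj(p,W(v,P['knob_ball'])); yy,xx=np.nonzero(dark);k=np.hypot(xx-u[0],yy-u[1])<12
    print('dark',k.sum(),xx[k].mean(),yy[k].mean(),'pred',u)
    a=p['pixels'].copy()
    x0,y0=(230,160) if n=='side' else (270,140)
    b=cv2.resize(a[y0:y0+140,x0:x0+140],(560,560),interpolation=cv2.INTER_CUBIC)
    for q in P:
        w=(proj(p,W(v,P[q]))-[x0,y0])*4; cv2.circle(b,tuple(int(t) for t in w),4,(0,255,0),1)
    for X in [(-120,-65,0),(120,-65,0),(-120,65,0),(120,65,0),(-69,-31,255),(110,-31,255),(110,31,255),(-69,31,255),(-42.5,-12.5,294),(-17.5,-12.5,294)]:
        w=(proj(p,W(v,X))-[x0,y0])*4; cv2.circle(b,tuple(int(t) for t in w),3,(255,255,0),-1)
    globals()[n]=b
cv2.imwrite('pics/c2.png',cv2.resize(np.hstack([side,top]),(800,400))[...,::-1])
E
```

```text
[ 6.37634106e+02 -3.83673095e+00 -3.15852879e-01]
side knob_ball 0.58 [324.7 231.2  90.2  55.3] 1240
side knob_ball 0.25 [329.6 238.1  28.3  89.8] 885
side catch_tab 0.77 [357.9 213.4  26.7  34.8] 376
side catch_tab 0.42 [329.1 237.2  29.4  90.3] 940
red side 84 [(np.int64(356), np.int64(196)), (np.int64(357), np.int64(196)), (np.int64(355), np.int64(197)), (np.int64(356), np.int64(197)), (np.int64(357), np.int64(197)), (np.int64(358), np.int64(197)), (np.int64(355), np.int64(198)), (np.int64(356), np.int64(198)), (np.int64(357), np.int64(198)), (np.int64(358), np.int64(198))] 343 369 223
dark 217 287.963133640553 213.9078341013825 pred [286.67859271 212.08781863]
top knob_ball 0.92 [341.8 231.8  24.7  62.6] 622
top catch_tab 0.7 [340.1 196.7  14.2  28.3] 208
red top 120 [(np.int64(342), np.int64(187)), (np.int64(341), np.int64(188)), (np.int64(342), np.int64(188)), (np.int64(343), np.int64(188)), (np.int64(344), np.int64(188)), (np.int64(345), np.int64(188)), (np.int64(341), np.int64(189)), (np.int64(342), np.int64(189)), (np.int64(343), np.int64(189)), (np.int64(344), np.int64(189))] 336 345 209
dark 129 336.2015503875969 254.3953488372093 pred [334.27325813 254.98687013]
```

View pics/c2.png

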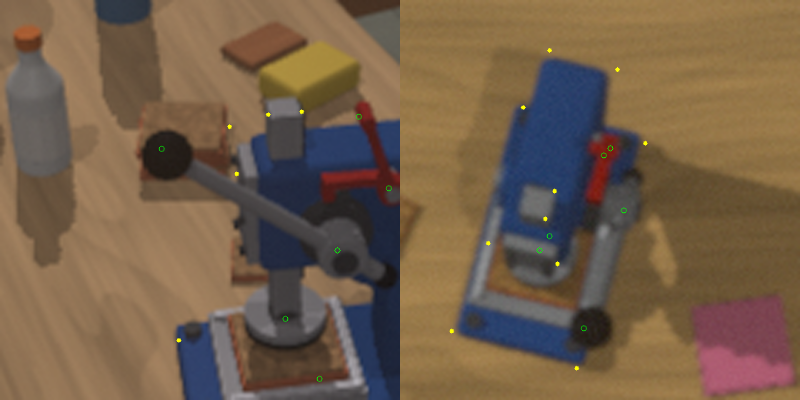

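```bash
python3 - <<'E'
from fit import *
v,P,W,obs,f,ps=run()
S,T=ps['side'],ps['top']
o=[(T,(110,31,255),(320.8,160.3)),(T,(110,-31,255),(342.5,165.2)),(T,(-120,65,0),(291,255.5)),(T,(-120,-65,0),(334,267)),
(T,P['knob_ball'],(336.6,254.5)),(S,P['knob_ball'],(288.3,214)),(T,P['catch_tab'],(341.9,189)),(S,P['catch_tab'],(357,198))]
g=lambda v:np.concatenate([proj(p,W(v,X))-uv for p,X,uv in o])
r=least_squares(g,v,x_scale=[10,10,.1],loss='soft_l1');v=r.x;print(v,g(v).reshape(-1,2).round(1).tolist())
for q in P: print(q,W(v,P[q]).round(1))
print(tri([(T,o[4][2]),(S,o[5][2])]),tri([(T,o[6][2]),(S,o[7][2])]))
np.save('v.npy',v)
E
```

```text
[ 6.38269694e+02 -3.95350135e+00 -2.71218225e-01] [[-0.5, -3.0], [2.0, -2.0], [-1.2, 1.5], [0.1, 1.3], [0.4, -0.4], [0.5, -0.5], [-0.7, 4.3], [-0.1, 2.4]]
knob_ball [500.1 -38.2 311.1]
catch_tab [646.1 -51.8 307.7]
lever_hinge [621.9 -72.1 205. ]
catch_hinge [669.8 -58.4 240. ]
press [638.3  -4.    0. ]
ram [609.4   4.1  75. ]
(array([499.38921319, -37.3501491 , 309.49043187]), [np.float64(0.010127948809408696), np.float64(0.010127948809391097)]) (array([650.65666276, -52.1808566 , 314.06647479]), [np.float64(4.25260425888194), np.float64(4.2526042588821324)])
```

>>> apply_moves:
  delta_pos:
    - [0.3,-0.3,0.5]
    - [0.6,-0.6,0.9]
    - [0.8,-0.9,1]
    - [0.9,-1,1]
    - [0.9,-1,1]
  rot:
    - [0,0,0.029]
    - [0,0,0.029]
    - [0,0,0.029]
    - [0,0,0.029]
    - [0,0,0.029]
  hand: [0,0,0,0,0]
  newtons: 10

```text
time_s: 4.92
ee_pos: [286.5, 425.6, 335.7]
ee_rot: [179.9, 0.1, 164.5]
force: [-0.3, -0.1, -0.4]
gripper_width: 61.1
gripper_force: 0.0
```

>>> apply_moves:
  delta_pos:
    - [0.25,-0.3,0.1]
    - [0.5,-0.6,0.2]
    - [0.75,-0.9,0.25]
    - [0.85,-1,0.25]
    - [0.85,-1,0.25]
  rot:
    - [0,0,0]
    - [0,0,0]
    - [0,0,0]
    - [0,0,0]
    - [0,0,0]
  hand: [0,0,0,0,0]

```text
time_s: 5.33
ee_pos: [391.2, 302.8, 365.0]
ee_rot: [-180.0, 0.2, 164.1]
force: [-0.6, -0.4, 0.1]
gripper_width: 27.2
gripper_force: 0.0
```

>>> apply_moves:
  delta_pos:
    - [0.25,-0.3,0]
    - [0.5,-0.6,0]
    - [0.7,-0.9,0]
    - [0.8,-1,0]
    - [0.8,-1,0]
  rot:
    - [0,0,0]
    - [0,0,0]
    - [0,0,0]
    - [0,0,0]
    - [0,0,0]
  hand: [0,0,0,0,0]

```text
time_s: 5.75
ee_pos: [486.1, 183.7, 363.3]
ee_rot: [-179.9, 0.1, 164.2]
force: [-0.0, 0.5, -0.7]
gripper_width: 0.3
gripper_force: 0.0
```

>>> apply_moves:
  delta_pos:
    - [0.2,-0.3,0]
    - [0.4,-0.6,0]
    - [0.55,-0.9,0]
    - [0.6,-1,0]
    - [0.6,-1,0]
  rot:
    - [0,0,0]
    - [0,0,0]
    - [0,0,0]
    - [0,0,0]
    - [0,0,0]
  hand: [0,0,0,0,0]

```text
time_s: 6.17
ee_pos: [556.6, 64.9, 363.1]
ee_rot: [-179.9, -0.0, 164.3]
force: [-0.3, 0.4, 0.7]
gripper_width: 0.7
gripper_force: 0.0
```

>>> apply_moves:
  delta_pos:
    - [0.15,-0.35,0]
    - [0.3,-0.7,0]
    - [0.35,-0.87,0]
    - [0.35,-0.87,0]
    - [0.35,-0.87,0]
    - [0.35,-0.87,0]
  rot:
    - [0,0,0]
    - [0,0,0]
    - [0,0,0]
    - [0,0,0]
    - [0,0,0]
    - [0,0,0]
  hand: [0,0,0,0,0,0]

```text
time_s: 6.67
ee_pos: [597.1, -35.5, 364.0]
ee_rot: [179.9, -0.0, 164.6]
force: [-0.1, 0.2, 0.2]
gripper_width: 0.3
gripper_force: 0.0
```

```bash
python3 - <<'E'
from h import *
s=env.state(); print(s['ee_pos'],s['time_s'],s['qpos'].round())
out=[]
for n,x0,y0 in(('side',270,130),('top',270,140)):
    p=viewer.grab_frame(n); b=cv2.resize(p['pixels'][y0:y0+140,x0:x0+140],(400,400),interpolation=cv2.INTER_CUBIC)
    w=(proj(p,s['ee_pos'])-[x0,y0])*400/140; cv2.circle(b,tuple(int(t) for t in w),4,(0,255,0),1); out.append(b)
cv2.imwrite('pics/c3.png',np.hstack(out)[...,::-1])
E
```

```text
[597.05827618 -35.49105611 364.03120074] 6.6667 [ -5.  18.  69.   0.  93. -79.]
```

View pics/c3.png

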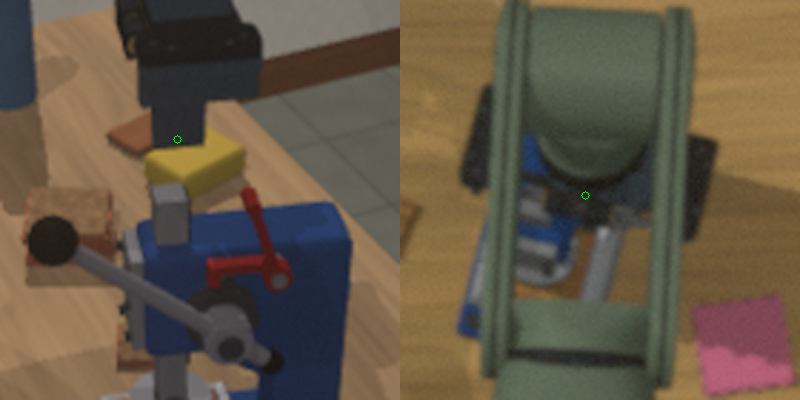

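>>> apply_moves:
  delta_pos:
    - [-0.01,-0.02,-0.2]
    - [-0.01,-0.02,-0.4]
    - [-0.01,-0.02,-0.6]
    - [-0.01,-0.02,-0.7]
    - [-0.01,-0.02,-0.77]
    - [-0.01,-0.02,-0.77]
    - [-0.01,-0.02,-0.77]
  rot:
    - [0,0,0]
    - [0,0,0]
    - [0,0,0]
    - [0,0,0]
    - [0,0,0]
    - [0,0,0]
    - [0,0,0]
  hand: [0,0,0,0,0,0,0]

```text
time_s: 7.35
ee_pos: [596.4, -39.0, 272.2]
ee_rot: [180.0, 0.0, 164.6]
force: [0.4, 0.3, 0.3]
gripper_width: 0.5
gripper_force: 0.0
```

>>> apply_moves:
  delta_pos:
    - [0.06,-0.017,0]
    - [0.12,-0.033,0]
    - [0.18,-0.05,0]
    - [0.24,-0.067,0]
    - [0.3,-0.083,0]
    - [0.36,-0.1,0]
    - [0.42,-0.117,0]
    - [0.48,-0.133,0]
    - [0.54,-0.15,0]
    - [0.54,-0.15,0]
  rot:
    - [0,0,0]
    - [0,0,0]
    - [0,0,0]
    - [0,0,0]
    - [0,0,0]
    - [0,0,0]
    - [0,0,0]
    - [0,0,0]
    - [0,0,0]
    - [0,0,0]
  hand: [0,0,0,0,0,0,0,0,0,0]

```text
time_s: 8.18
ee_pos: [659.7, -57.6, 270.9]
ee_rot: [-180.0, -0.4, 164.5]
force: [-5.8, 1.9, 3.3]
gripper_width: 0.5
gripper_force: 15.5
```

>>> apply_moves:
  delta_pos:
    - [0.04,-0.011,0]
    - [0.08,-0.022,0]
    - [0.12,-0.033,0]
    - [0.14,-0.039,0]
    - [0.14,-0.039,0]
  rot:
    - [0,0,0]
    - [0,0,0]
    - [0,0,0]
    - [0,0,0]
    - [0,0,0]
  hand: [0,0,0,0,0]

```text
time_s: 8.6
ee_pos: [676.1, -62.2, 272.4]
ee_rot: [-180.0, -0.3, 164.5]
force: [-4.9, 0.4, 6.5]
gripper_width: 0.4
gripper_force: 8.4
```

```bash
python3 - <<'E'
from h import *
s=env.state(); print(s['ee_pos'],s['force'])
p=viewer.grab_frame('side'); b=cv2.resize(p['pixels'][170:270,290:410],(720,600),interpolation=cv2.INTER_CUBIC)
cv2.imwrite('pics/c4.png',b[...,::-1])
E
```

```text
[676.05341641 -62.24359998 272.39519016] [-4.90343432  0.38626864  6.48626962]
```

View pics/c4.png

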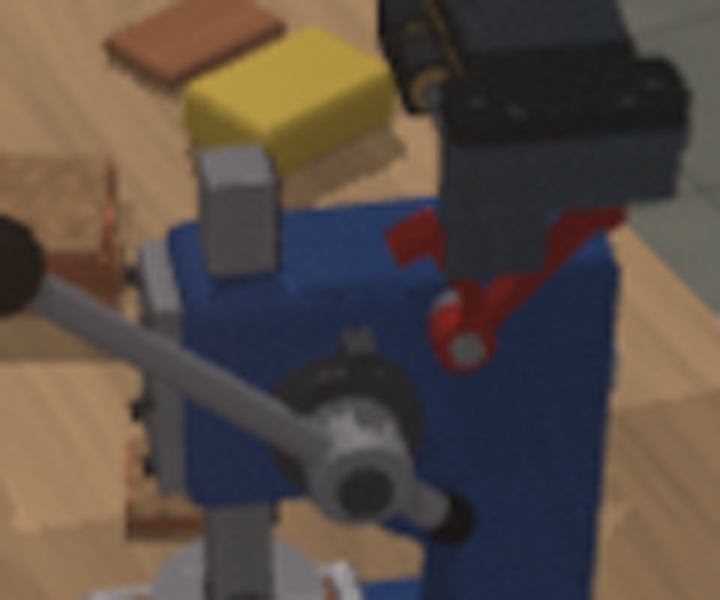

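The fingertip is wedging in the V between nose arm and tab: the tab is most of the way back, with 6.5 N of upward force. I'll raise it so it pushes near the rolled end and clears the nose.

>>> apply_moves:
  delta_pos:
    - [0,0,0.05]
    - [0,0,0.1]
    - [0.04,-0.011,0.1]
    - [0.08,-0.022,0.1]
    - [0.12,-0.033,0.1]
    - [0.14,-0.039,0.1]
    - [0.14,-0.039,0.1]
  rot:
    - [0,0,0]
    - [0,0,0]
    - [0,0,0]
    - [0,0,0]
    - [0,0,0]
    - [0,0,0]
    - [0,0,0]
  hand: [0,0,0,0,0,0,0]

```text
time_s: 9.23
ee_pos: [694.1, -67.1, 282.9]
ee_rot: [-180.0, -0.2, 164.5]
force: [-4.3, 0.9, 2.3]
gripper_width: 0.3
gripper_force: 2.2
```

>>> apply_moves:
  delta_pos:
    - [0.02,-0.006,0]
    - [0.04,-0.011,0]
    - [0.05,-0.014,0]
    - [0.05,-0.014,0]
  rot:
    - [0,0,0]
    - [0,0,0]
    - [0,0,0]
    - [0,0,0]
  hand: [0,0,0,0]

```text
time_s: 9.57
ee_pos: [695.3, -67.4, 283.0]
ee_rot: [-180.0, -0.8, 164.5]
force: [-14.6, 5.0, 3.9]
gripper_width: 0.4
gripper_force: 6.9
```

>>> apply_moves:
  delta_pos:
    - [-0.04,0.011,0]
    - [-0.08,0.022,0.1]
    - [-0.08,0.022,0.3]
    - [-0.08,0.022,0.6]
    - [-0.3,0.06,0.75]
    - [-0.6,0.1,0.75]
    - [-0.9,0.15,0.75]
    - [-1,0.16,0.75]
    - [-1,0.16,0.75]
  rot:
    - [0,0,0]
    - [0,0,0]
    - [0,0,0]
    - [0,0,0]
    - [0,0,0]
    - [0,0,0]
    - [0,0,0]
    - [0,0,0]
    - [0,0,0]
  hand: [0,0,0,0,0,1,1,1,1]

```text
time_s: 10.32
ee_pos: [578.8, -49.5, 376.4]
ee_rot: [180.0, 0.2, 164.5]
force: [0.9, 0.2, 0.1]
gripper_width: 23.9
gripper_force: 0.0
```

>>> apply_moves:
  delta_pos:
    - [-0.25,0.05,0]
    - [-0.5,0.1,0]
    - [-0.65,0.12,0]
    - [-0.67,0.12,0]
    - [-0.67,0.12,0]
    - [-0.67,0.12,0]
    - [-0.67,0.12,0]
    - [-0.67,0.12,0]
  rot:
    - [0,0,0]
    - [0,0,0]
    - [0,0,0]
    - [0,0,0]
    - [0,0,0]
    - [0,0,0]
    - [0,0,0]
    - [0,0,0]
  hand: [1,1,1,1,1,1,1,1]

```text
time_s: 10.98
ee_pos: [501.6, -35.5, 373.0]
ee_rot: [-180.0, -0.0, 164.5]
force: [1.4, 0.1, -0.4]
gripper_width: 77.2
gripper_force: 0.0
```

```bash
python3 - <<'E'
from h import *
s=env.state(); print(s['ee_pos'],s['force'],s['gripper_width'])
p=viewer.grab_frame('side'); 
r=spotter.landmark_of(p,'catch_tab')[:1]+spotter.landmark_of(p,'knob_ball')[:1]; print(r)
v=np.load('v.npy');c,sn=np.cos(v[2]),np.sin(v[2])
b=cv2.resize(p['pixels'][150:250,250:390],(784,560),interpolation=cv2.INTER_CUBIC)
for a in (1.0,1.1,1.2):
    x,z=45+72*np.sin(a-.349),240+72*np.cos(a-.349)
    u=proj(p,[v[0]+c*x+sn*44,v[1]+sn*x-c*44,z]); print(a,u)
    cv2.circle(b,tuple(int(k) for k in (u-[250,150])*5.6),3,(0,255,0),-1)
d=p['pixels'].max(2)<45; yy,xx=np.nonzero(d);k=np.hypot(xx-288.5,yy-214)<10; print(xx[k].mean(),yy[k].mean())
cv2.imwrite('pics/c5.png',b[...,::-1])
E
```

```text
[501.6196767  -35.53522817 373.01460454] [ 1.44572777  0.06979817 -0.43133078] 77.17482840739623
[{'position': [285.7, 211.7], 'score': 0.94}]
1.0 [388.68549448 201.2908512 ]
1.1 [391.0919926  202.85136262]
1.2 [393.23870777 204.63007653]
288.0228310502283 213.86301369863014
```

View pics/c5.png

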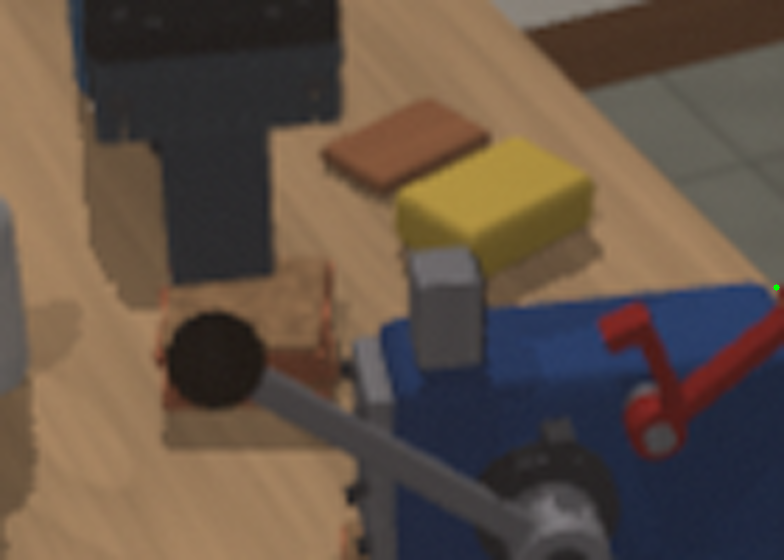

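```bash
python3 - <<'E'
from h import *
p=viewer.grab_frame('side'); px=p['pixels'].astype(int); red=(px[...,0]>90)&(px[...,1]<50)&(px[...,2]<55)
yy,xx=np.nonzero(red);k=np.hypot(xx-375,yy-215)<35; xx,yy=xx[k],yy[k]
for m in sorted(set(xx))[-12:]: print(m,yy[xx==m].min(),yy[xx==m].max())
E
```

```text
384 209 212
385 208 211
386 207 210
387 206 210
388 205 209
389 202 208
390 201 207
391 201 207
392 201 207
393 201 206
394 203 206
395 205 206
```

>>> apply_moves:
  delta_pos:
    - [-0.015,-0.02,-0.2]
    - [-0.015,-0.02,-0.4]
    - [-0.015,-0.02,-0.55]
    - [-0.015,-0.02,-0.65]
    - [-0.015,-0.02,-0.68]
    - [-0.015,-0.02,-0.68]
    - [-0.015,-0.02,-0.68]
  rot:
    - [0,0,0]
    - [0,0,0]
    - [0,0,0]
    - [0,0,0]
    - [0,0,0]
    - [0,0,0]
    - [0,0,0]
  hand: [1,1,1,1,1,1,1]

```text
time_s: 11.77
ee_pos: [499.0, -37.8, 292.6]
ee_rot: [180.0, 0.1, 164.5]
force: [-0.5, -0.1, 1.0]
gripper_width: 91.2
gripper_force: 0.0
```

>>> apply_moves:
  delta_pos:
    - [0,0,0]
    - [0,0,0]
    - [0,0,0]
    - [0,0,0]
    - [0,0,0]
    - [0,0,0]
    - [0,0,0]
    - [0,0,0]
    - [0,0,0]
    - [0,0,0]
  rot:
    - [0,0,0]
    - [0,0,0]
    - [0,0,0]
    - [0,0,0]
    - [0,0,0]
    - [0,0,0]
    - [0,0,0]
    - [0,0,0]
    - [0,0,0]
    - [0,0,0]
  hand: [0,0,0,0,0,0,0,0,0,0]
  newtons: 35

```text
time_s: 12.6
ee_pos: [498.6, -37.3, 292.0]
ee_rot: [179.9, -0.0, 164.5]
force: [0.7, 1.7, -0.7]
gripper_width: 34.4
gripper_force: 35.0
```

```bash
python3 - <<'E'
from h import *
s=env.state(); print(s['ee_pos'],s['force'],s['gripper_width'])
v=np.load('v.npy');c,sn=np.cos(v[2]),np.sin(v[2])
# tcp shifts along arc, relative to lever angle 0, in units of 120 mm
for a in np.arange(0,1.26,.05):
    e=.698-a; dx=-165*(np.cos(e)-np.cos(.698)); dz=165*(np.sin(e)-np.sin(.698))
    print(round(a,2),np.round(np.array([c*dx,sn*dx,dz])/120,3))
E
```

```text
[498.58243336 -37.26046583 291.95775359] [ 0.65778749  1.72504975 -0.74481892] 34.41700912685834
0.0 [-0.  0.  0.]
0.05 [-0.041  0.011 -0.054]
0.1 [-0.08   0.022 -0.11 ]
0.15 [-0.116  0.032 -0.167]
0.2 [-0.149  0.041 -0.227]
0.25 [-0.179  0.05  -0.288]
0.3 [-0.206  0.057 -0.351]
0.35 [-0.23   0.064 -0.415]
0.4 [-0.251  0.07  -0.48 ]
0.45 [-0.269  0.075 -0.546]
0.5 [-0.284  0.079 -0.613]
0.55 [-0.295  0.082 -0.681]
0.6 [-0.303  0.084 -0.749]
0.65 [-0.308  0.086 -0.818]
0.7 [-0.31   0.086 -0.886]
0.75 [-0.308  0.086 -0.955]
0.8 [-0.303  0.084 -1.024]
0.85 [-0.295  0.082 -1.092]
0.9 [-0.283  0.079 -1.16 ]
0.95 [-0.268  0.075 -1.227]
1.0 [-0.25   0.069 -1.293]
1.05 [-0.229  0.064 -1.358]
1.1 [-0.204  0.057 -1.422]
1.15 [-0.177  0.049 -1.484]
1.2 [-0.146  0.041 -1.545]
1.25 [-0.113  0.031 -1.605]
```

>>> apply_moves:
  delta_pos:
    - [-0.041,0.011,-0.054]
    - [-0.08,0.022,-0.11]
    - [-0.116,0.032,-0.167]
    - [-0.149,0.041,-0.227]
    - [-0.179,0.05,-0.288]
    - [-0.206,0.057,-0.351]
    - [-0.23,0.064,-0.415]
    - [-0.251,0.07,-0.48]
    - [-0.269,0.075,-0.546]
    - [-0.284,0.079,-0.613]
  rot:
    - [0,0,0]
    - [0,0,0]
    - [0,0,0]
    - [0,0,0]
    - [0,0,0]
    - [0,0,0]
    - [0,0,0]
    - [0,0,0]
    - [0,0,0]
    - [0,0,0]
  hand: [0,0,0,0,0,0,0,0,0,0]

```text
time_s: 13.43
ee_pos: [464.7, -27.9, 219.5]
ee_rot: [179.9, 0.1, 164.5]
force: [-1.9, 1.2, 6.1]
gripper_width: 34.3
gripper_force: 35.0
```

>>> apply_moves:
  delta_pos:
    - [-0.011,0.003,-0.068]
    - [-0.019,0.005,-0.136]
    - [-0.024,0.007,-0.205]
    - [-0.026,0.007,-0.273]
    - [-0.024,0.007,-0.342]
    - [-0.019,0.005,-0.411]
    - [-0.011,0.003,-0.479]
    - [0.001,0,-0.547]
    - [0.016,-0.004,-0.614]
    - [0.016,-0.004,-0.614]
  rot:
    - [0,0,0]
    - [0,0,0]
    - [0,0,0]
    - [0,0,0]
    - [0,0,0]
    - [0,0,0]
    - [0,0,0]
    - [0,0,0]
    - [0,0,0]
    - [0,0,0]
  hand: [0,0,0,0,0,0,0,0,0,0]

```text
time_s: 14.27
ee_pos: [465.9, -28.3, 144.3]
ee_rot: [180.0, -0.1, 164.5]
force: [-3.0, 3.0, 6.0]
gripper_width: 34.2
gripper_force: 35.0
```

```bash
python3 - <<'E'
from h import *
s=env.state(); print(s['ee_pos'],s['force'],s['gripper_width'])
out=[]
p=viewer.grab_frame('side'); b=cv2.resize(p['pixels'][180:310,260:410],(690,598),interpolation=cv2.INTER_CUBIC)
cv2.imwrite('pics/c6.png',b[...,::-1])
E
```

```text
[465.92085232 -28.30042891 144.34620853] [-3.02861339  2.99309117  6.012103  ] 34.17058125362469
```

View pics/c6.png

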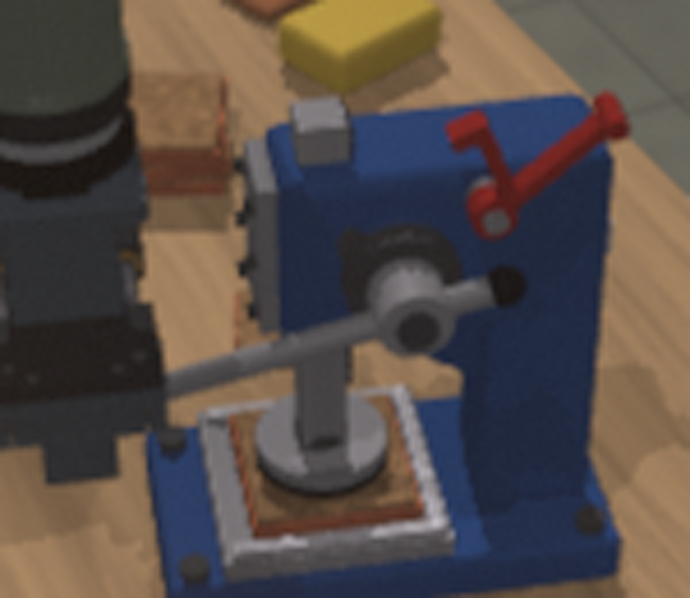

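>>> apply_moves:
  delta_pos:
    - [0,0,0]
    - [0,0,0]
    - [0.006,-0.002,-0.022]
    - [0.012,-0.004,-0.044]
    - [0.018,-0.006,-0.066]
    - [0.018,-0.006,-0.066]
    - [0.018,-0.006,-0.066]
  rot:
    - [0,0,0]
    - [0,0,0]
    - [0,0,0]
    - [0,0,0]
    - [0,0,0]
    - [0,0,0]
    - [0,0,0]
  hand: [0,0,0,0,0,0,0]
  newtons: 55

```text
time_s: 14.9
ee_pos: [467.7, -28.8, 137.5]
ee_rot: [179.9, -0.1, 164.5]
force: [-4.1, 2.8, 6.1]
gripper_width: 33.9
gripper_force: 55.0
```

>>> apply_moves:
  delta_pos:
    - [0.007,-0.002,-0.022]
    - [0.014,-0.004,-0.044]
    - [0.02,-0.006,-0.065]
    - [0.02,-0.006,-0.065]
    - [0.02,-0.006,-0.065]
  rot:
    - [0,0,0]
    - [0,0,0]
    - [0,0,0]
    - [0,0,0]
    - [0,0,0]
  hand: [0,0,0,0,0]

```text
time_s: 15.32
ee_pos: [469.5, -29.2, 131.7]
ee_rot: [179.9, -0.1, 164.5]
force: [-9.1, 4.7, 21.7]
gripper_width: 33.8
gripper_force: 55.0
```

>>> apply_moves:
  delta_pos:
    - [-0.002,0,0.01]
    - [-0.002,0,0.01]
    - [-0.002,0,0.01]
    - [-0.002,0,0.01]
    - [-0.002,0,0.01]
    - [-0.002,0,0.01]
    - [-0.002,0,0.01]
    - [-0.002,0,0.01]
    - [-0.002,0,0.01]
    - [-0.002,0,0.01]
  rot:
    - [0,0,0]
    - [0,0,0]
    - [0,0,0]
    - [0,0,0]
    - [0,0,0]
    - [0,0,0]
    - [0,0,0]
    - [0,0,0]
    - [0,0,0]
    - [0,0,0]
  hand: [0,0,0,0,0,0,0,0,0,0]

```text
time_s: 16.15
ee_pos: [469.3, -29.2, 132.2]
ee_rot: [179.9, -0.1, 164.5]
force: [-7.5, 3.9, 15.4]
gripper_width: 34.0
gripper_force: 55.0
```

```bash
python3 - <<'E'
from h import *
s=env.state(); print(s['ee_pos'],s['force'],s['gripper_width'])
p=viewer.grab_frame('side'); b=cv2.resize(p['pixels'][180:310,260:410],(690,598),interpolation=cv2.INTER_CUBIC)
cv2.imwrite('pics/c7.png',b[...,::-1])
E
```

```text
[469.34741464 -29.22537173 132.17268585] [-7.50960077  3.92190323 15.41917233] 34.035343953294365
```

View pics/c7.png

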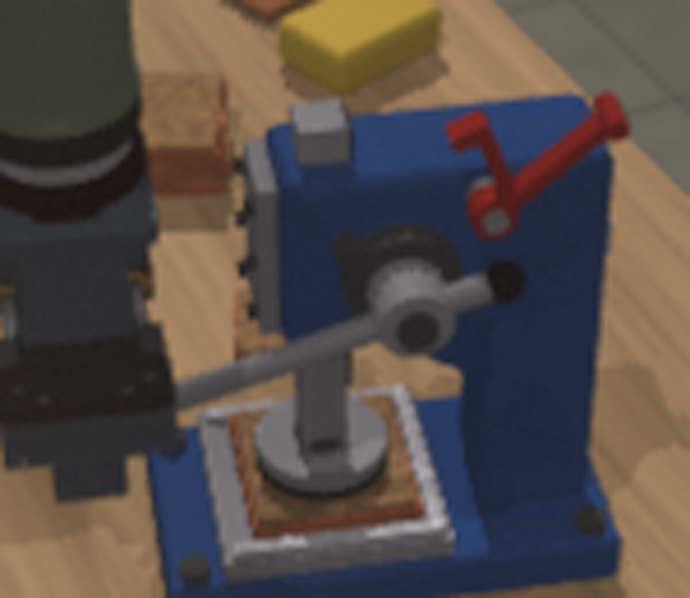

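>>> apply_moves:
  delta_pos:
    - [0.001,0,-0.004]
    - [0.001,0,-0.004]
    - [0.001,0,-0.004]
    - [0.001,0,-0.004]
    - [0.001,0,-0.004]
    - [0.001,0,-0.004]
  rot:
    - [0,0,0]
    - [0,0,0]
    - [0,0,0]
    - [0,0,0]
    - [0,0,0]
    - [0,0,0]
  hand: [0,0,0,0,0,0]

```text
time_s: 16.7
ee_pos: [469.4, -29.3, 131.9]
ee_rot: [179.9, -0.1, 164.5]
force: [-8.8, 4.8, 17.3]
gripper_width: 34.0
gripper_force: 55.0
```

```bash
python3 -c "
from workcell import env
s=env.state();print(s['force'],s['gripper_width'],s['ee_pos'])
if 12<s['force'][2]<26: print(env.job_done())"
```

```text
[-8.77265992  4.82184546 17.34503057] 34.01274636508062 [469.41285326 -29.25162021 131.94688309]
the job is handed in; nothing more can be done
None
```

I handed the job in at 16.7 s: the red catch is fully back against its stop, the pad sits on the cork, and the gripper still holds the knob with about 17 N of downward pull; no verdict was shown.

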